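Wedge up the bronze's mount plate and hold it

ROBOT

A 6-joint arm with a two-finger parallel gripper is mounted at the origin on the work surface. World frame = base frame: x ahead of the robot, y to its left, z up, the work surface at z = 0. Lengths are in mm, angles in rad, forces in N, time in s.
With the tool pointing down it reaches from about 350 to 975 mm from the base axis. Payload 7.1 kg.
Tool frame: the origin (TCP) lies between the finger pads; the fingertips stand 14 mm ahead of it and the grasp point (between the pads) lies 5 mm behind it (ctrl.tcp_to_tips is the distance from the TCP to the fingertips, in mm); z points along the fingers, y is the line along which they close (so a half turn about z gives the same grasp; the last joint's range is limited). The gripper opens to 88 mm and grips with 3 to 60 N. Pads are 20 mm wide; open, the fingers measure 115 mm over their backs; the gripper's body (75 mm by 178 mm) begins 61 mm behind the grasp point.
Start: joints at [-1.123, 0.423, 1.63, -0, 1.089, -0.019], TCP at [281.283, -558.108, 236.675] pointing down, gripper open.
Joint ranges: [-3, 3], [-0.9, 2.11], [0.09, 2.58], [-1.31, 4.45], [0.11, 2.69], [-2.54, 2.54]. Speed limits (rad/s): [2.39, 2.39, 3.01, 3.14, 3.14, 3.14].

INTERFACE

Orientations are given as a rotation vector (axis times angle).
In Python, from workcell import ctrl gives the robot as it stands.
- The arm moves only by the tool apply_moves, never from a script. Its argument "series" is a list that holds one entry, the list of rows, each a list of 7 numbers: the shift along the tool's x, y, z in cm, then the turn, a rotation vector about the tool's x, y, z in degrees, then the opening, from 0 (shut) to 1 (fully open). A call has 1 to 12 rows; each row shifts and turns the commanded pose from where the row before left it, along the tool's axes as they then stand; what a row does not reach is not made up. A row lasts 1/10 s, in which the tool goes at most 50 mm and 8.59 degrees, less where a joint would pass 70% of its speed; a pose out of reach is approached as far as the arm can. A call with a gripper value outside its range is refused whole. The fingers move at their own pace and stop on an object; the grip force is fixed at half the most. Time passes only in rows, so rows that do not move let the fingers close. It gives the time, the measured TCP pose, the force and the opening at its end, in the units of the state.
- ctrl.get_obs(): the state, without advancing time (a new reading comes with each control period).
- ctrl.get_image(name): name is "side" or "top"; returns a dict with "img" (384x512x3 uint8, blue, green, red), "K" (3x3 intrinsics, pixels), "cam_to_world" (4x4, takes a point from camera to world coordinates). Camera axes: x right, y down, z forward; pixel columns grow to the right and rows downward; lengths in mm; the calibration is good to about 2 mm. A picture is of the moment at which its call begins. There is no depth.
- ctrl.close_job(): hands the job in, once; it reports no verdict.
The state is a dict: "t": time; "qpos": joint angles; "qvel": joint speeds; "joint_torque": joint torques, N m; "ee_pos": TCP position; "orientation": TCP orientation; "ft_force": force on the tool from outside, world axes, zero at the start; "moment": the same for the moment, N m; "width": finger opening in mm.
Only numpy, scipy, OpenCV 4.12 (cv2) and the standard library are available. Lean on these libraries where they do the work, as an engineer would, in place of code of your own. Each camera call takes 0.05 s, during which the arm holds its last target. There are 200 camera calls.

TASK

Take the maple wedge by its yellow block, bring it round to the front of the blue-grey board, and, keeping it flat on the board, gently push its thin end straight in under the middle of the front edge of the aluminium mount plate, until the plate's two front feet have just come off the board: about 6 mm clear, never much more than a centimetre. Finish while still gripping the wedge in place, with the plate resting on it, so that a colleague can slip padding under the feet. Keep the gripper off the plate and the bronze, do not shift the bronze, and leave the spacer block, the bowl and the brush where they are.

Things in the scene. Friction and masses are not known exactly. Their poses are not given: they have to be found in the camera images.
- board: Blue-grey base board, fixed, 340 mm (x) by 200 mm (y), 12 mm thick. Origin: centre of its underside, on the table. Its x axis points from the open front apron (the end nearer the robot) to the hinge at the back. The aluminium mount plate covers it from x = -20 mm to +150 mm; 160 mm wide, centred on y = 0.
- plate_edge (a point): Middle of the mount plate's lower front edge (plate 170 deep, 160 wide, 10 mm thick, 0.5 kg). At rest the underside is level, 8 mm above the board's top, on two black feet 16 mm across, 65 mm either side of the middle, 10 mm behind the edge; between them the gap is open, 114 mm wide, 8 mm high. x axis: inwards, towards the hinge; z up.
- mount_plate (a joint): Tilt of the mount plate about its back hinge, rad: 0 with the front feet on the board, growing as the front edge rises. The feet stand 160 mm from the hinge line, so they clear the board by 160 mm times this value (0.0375 is 6 mm). Only weight closes it; about 4 to 5 N at the front edge lift it.
- wedge_block (a point): Centre (27 mm up) of the yellow grip block of the loose maple wedge (0.12 kg): 36 mm long (x), 30 wide (y), 54 tall; grip it across y from above. The flat-bottomed wedge is 130 mm long, 30 wide; from the block's front face (18 mm ahead) its ramp falls straight from 26 mm high to 3 mm at the thin end, 112 mm ahead. x axis: to the thin end; z up. It lies left or right of the board.
- wedge_tip (a point): Middle of the lower edge of the wedge's thin end (3 mm high), on its underside; same axes as wedge_block.
- bronze_mid (a point): Middle (35 mm up) of the loose bronze fragment, a dark brown crown-like ring of knobs, 92 mm across and about 80 mm tall, 0.4 to 0.85 kg, standing on the mount plate's rear half. z axis up.
- spacer: Bystander: loose grey spacer block with a blue felt top, 90 x 50 x 39 mm. Origin: centre of its underside.
- bowl: Bystander: loose terracotta bowl, 100 mm across, 50 mm tall. Origin: centre of its underside.
- brush: Bystander: loose dusting brush, 160 mm long, dark handle. Origin: on its underside.
Mind the look-alikes: they are no part of the job. There is more than one size of the part that bears wedge_block; the job needs the largest. Of the things that look like the part that bears bronze_mid, the largest one is meant.

How it is judged:
By the outcome, as a careful person would: the job done as asked, in the order asked, and still so for the second after the job is handed in, while the arm keeps its last pose, push and grip.
It also fails if it takes over 43 s, if anything falls off the work surface, if the arm or the gripper's body presses on something with over 40 N, if the wrist force passes 120 N, or if a joint passes its speed limit or range.

## Working session

There is one attempt and no reset: what is moved stays moved. The work goes in short steps, Python scripts to look and compute and a tool call to move; the robot and the scene stay as the last step left them, time stands still between calls to the robot, and variables do not carry over. Pictures are saved under pics/ and viewed, on a budget of 10 in all, crops included, one or two more only if the job needs it, and the job is handed in when it is done.

Besides the shell and the picture viewer there is one more tool, called after "Emit:" by a JSON object that holds its "api" and its "payload", one argument or row to a line. apply_moves: Moves the arm, as the interface text tells. Its arguments: {"type":"object","properties":{"series":{"type":"array","items":{"type":"array","items":{"type":"array","items":{"type":"number"}}}}},"required":["series"]}

```bash
mkdir -p pics; ls
cat > h.py <<'E'
import numpy as np, cv2
from workcell import ctrl
def ray(d,u,v):
    K=np.array(d["K"]);T=np.array(d["cam_to_world"])
    r=T[:3,:3]@np.linalg.solve(K,[u,v,1]);return T[:3,3],r
def on(d,u,v,z):
    o,r=ray(d,u,v);return (o+r*(z-o[2])/r[2]).round(1)
def proj(d,p):
    T=np.linalg.inv(np.array(d["cam_to_world"]));c=T[:3,:3]@np.array(p,float)+T[:3,3];q=np.array(d["K"])@c;return (q[:2]/q[2]).round(1)
def get(n,save=None):
    d=ctrl.get_image(n)
    if save:
        np.savez(f"pics/{save}.npz",img=d["img"],K=d["K"],cam_to_world=d["cam_to_world"]);cv2.imwrite(f"pics/{save}.png",d["img"])
    return d
E
python3 - <<'E'
from h import *
a=get("top","top0");b=get("side","side0")
for d in(a,b):print(np.array(d["K"]).round(1).tolist(),np.array(d["cam_to_world"]).round(3).tolist())
cv2.imwrite("pics/v0.png",np.vstack([cv2.resize(a["img"],(400,300)),cv2.resize(b["img"],(400,300))]))
print(ctrl.get_obs())
E
```

```text
pics
[[477.4, 0.0, 249.8], [0.0, 477.4, 189.8], [0.0, 0.0, 1.0]] [[-0.001, -0.996, 0.088, 476.677], [-1.0, -0.001, -0.016, 53.04], [0.016, -0.088, -0.996, 1539.037], [0.0, 0.0, 0.0, 1.0]]
[[429.7, 0.0, 264.1], [0.0, 429.7, 187.5], [0.0, 0.0, 1.0]] [[-0.776, -0.42, 0.47, 98.9], [-0.631, 0.508, -0.587, 644.272], [0.008, -0.752, -0.659, 727.569], [0.0, 0.0, 0.0, 1.0]]
{'t': 0.1, 'qpos': array([-1.12300593e+00,  4.23777649e-01,  1.63060054e+00, -1.84171564e-05,
        1.08861178e+00, -1.90291886e-02]), 'qvel': array([-0.00071645, -0.00079182, -0.00170943,  0.00147013,  0.00042502,
        0.00156224]), 'joint_torque': array([-1.67270687e-04, -5.45613742e+01, -2.74323410e+01,  6.44967332e-02,
        1.88528141e-02, -6.55832935e-06]), 'ee_pos': array([ 281.07301557, -557.68997496,  235.97628352]), 'orientation': array([-3.05507520e+00, -7.26336476e-01,  4.91770682e-04]), 'ft_force': array([-0.53312799,  0.10781367, -0.12626702]), 'moment': array([ 0.02018602,  0.0420225 , -0.06894584]), 'width': 87.76649595559037}
```

View pics/top0.png

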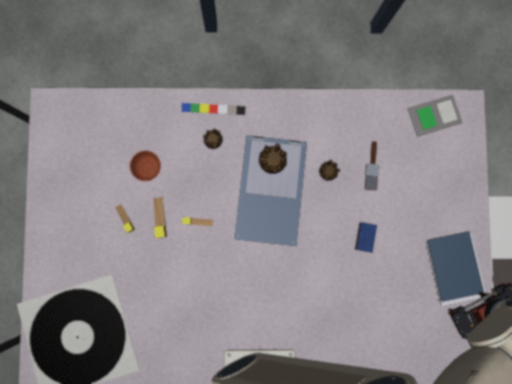

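View pics/side0.png

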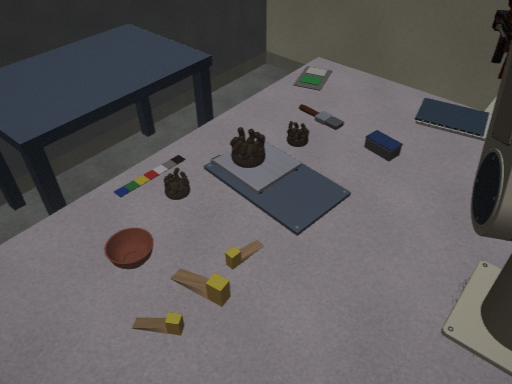

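Top view: there are three yellow-block wedges, A (124,218), B (159,217) and C (197,221). B is clearly the longest and thickest, so B is meant. The bronzes are at (273,159), (213,139) and (329,170). The largest stands on the plate at (273,159). Next I confirm this in a crop and measure.

```bash
cat > m.py <<'E'
from h import *
def cnts(m,amin=25):
    return [c for c in cv2.findContours(m.astype(np.uint8)*255,cv2.RETR_EXTERNAL,cv2.CHAIN_APPROX_NONE)[0] if cv2.contourArea(c)>amin]
def hsv(d): return cv2.cvtColor(d["img"],cv2.COLOR_BGR2HSV)
def yellow(d): return cv2.inRange(hsv(d),(22,130,60),(35,255,255))>0
def wood(d): return cv2.inRange(hsv(d),(8,70,60),(21,190,255))>0
E
python3 - <<'E'
from m import *
a=dict(np.load("pics/top0.npz"));b=dict(np.load("pics/side0.npz"))
ha=hsv(a);
for p in [(159,205),(159,232),(265,220),(255,185),(120,212)]: print(p,ha[p[1],p[0]])
for n,d in(("top",a),("side",b)):
    for nm,m in(("y",yellow(d)),("w",wood(d))):
        for c in cnts(m,15):
            r=cv2.minAreaRect(c);print(n,nm,np.round(r[0],1),np.round(r[1],1),round(r[2],1))
# board
m=cv2.inRange(ha,(95,50,60),(125,140,200))
for c in cnts(m,500):
    r=cv2.minAreaRect(c);print("board",np.round(cv2.boxPoints(r),1).tolist(),[on(a,*p,12)[:2].tolist() for p in cv2.boxPoints(r)],ha[220,265])
A=cv2.resize(a["img"][190:250,100:230],(780,360),interpolation=3);B=cv2.resize(b["img"][235:340,125:335],(480,240),interpolation=3)
v=np.zeros((600,780,3),np.uint8);v[:360]=A;v[360:,:480]=B;cv2.imwrite("pics/c1.png",v)
E
```

```text
(159, 205) [ 16 105 155]
(159, 232) [ 30 160 196]
(265, 220) [107  55 138]
(255, 185) [120  18 167]
(120, 212) [ 16 106 139]
top y [159.6 230.8] [11.   9.8] 81.9
top y [127.9 226.3] [8.5 6.7] 63.4
top y [186.5 220. ] [4. 7.] 90.0
top y [204. 108.] [6. 8.] 90.0
top w [200.9 221.7] [20.5  5.5] 5.2
top w [122.6 214.8] [19.8  6.2] 60.9
top w [158.9 211.5] [27.5  9.3] 86.6
top w [328.7 170.9] [12.9 10. ] 78.7
top w [144.8 165.8] [26.3 26.3] 23.2
top w [273.1 156.9] [19.2 19.4] 38.2
top w [373.5 152.5] [19.  3.] 90.0
top w [211.8 138.4] [12.5 13.4] 26.6
side y [173.  317.8] [15.1 10.7] 9.5
side y [217.  281.6] [18.8 13.8] 28.6
side y [232.8 251.8] [ 8.6 12. ] 50.2
side y [141.2 179.8] [ 7.7 12.5] 59.0
side w [158.  325.5] [17. 50.] 90.0
side w [202.5 282.3] [59.7 24.5] 28.1
side w [244.1 254.2] [16.9 40.9] 67.2
board [[427.3999938964844, 240.3000030517578], [468.6000061035156, 230.8000030517578], [482.6000061035156, 291.70001220703125], [441.5, 301.20001220703125]] [[450.3, -539.7], [480.5, -673.5], [287.7, -710.5], [258.4, -578.0]] [107  55 138]
board [[235.60000610351562, 237.6999969482422], [246.5, 139.60000610351562], [305.5, 146.1999969482422], [294.6000061035156, 244.3000030517578]] [[458.9, 74.1], [775.4, 39.4], [754.3, -152.1], [438.0, -113.9]] [107  55 138]
```

View pics/c1.png

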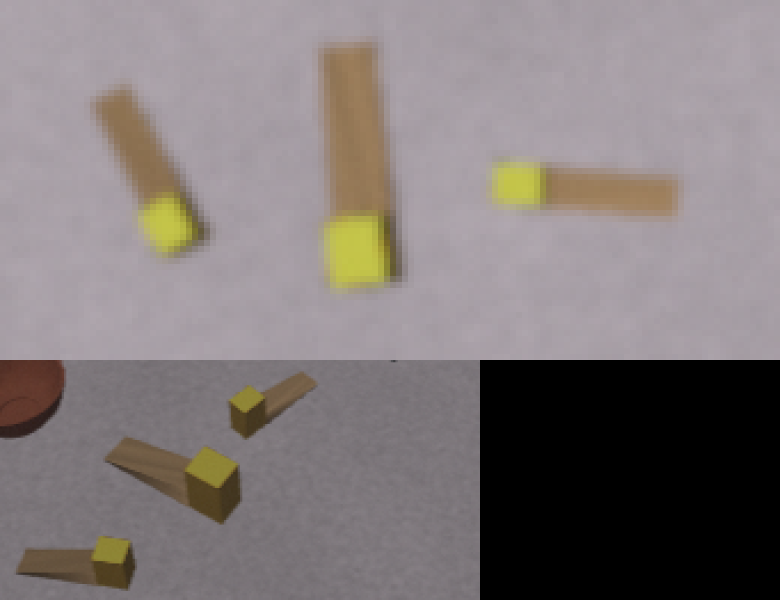

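B at crop (355,150) is confirmed as the largest wedge, thicker and longer than its two neighbours at (140,170) and (585,190). Its thin end points away from the robot. Next is precise measurement.

```bash
cat > p.py <<'E'
from m import *
a=dict(np.load("pics/top0.npz"));b=dict(np.load("pics/side0.npz"))
h=hsv(a).astype(int);roi=np.zeros(h.shape[:2],bool);roi[125:255,225:318]=1
hh=h[:,:,0];print("table",h[200,225],h[230,310],"plate",h[190,270],h[150,255],"board",h[230,270],h[137,280])
lab=cv2.cvtColor(a["img"],cv2.COLOR_BGR2LAB).astype(float)
print("lab",lab[200,225],lab[190,270],lab[230,270])
up=cv2.resize(lab[125:255,225:318,1].astype(np.float32),None,fx=4,fy=4,interpolation=cv2.INTER_CUBIC)
la=cv2.resize(lab[125:255,225:318].astype(np.float32),None,fx=4,fy=4,interpolation=cv2.INTER_CUBIC)
def rect(m,z,name):
    c=max(cnts(m,200),key=cv2.contourArea);hull=cv2.convexHull(c)
    r=cv2.minAreaRect(hull);bp=cv2.boxPoints(r)
    px=(bp+.5)/4-.5+[225,125]
    w=[on(a,*p,z)[:2] for p in px];print(name,px.round(1).tolist(),[x.tolist() for x in w])
    print("  sides",[round(float(np.linalg.norm(w[i]-w[i-1])),1) for i in range(4)],"cen",np.mean(w,0).round(1),[np.degrees(np.arctan2(*(w[i]-w[i-1])[::-1])).round(2) for i in range(4)])
t,p,B=[np.median(lab[s].reshape(-1,3),0) for s in((slice(195,235),slice(215,230)),(slice(180,192),slice(255,290)),(slice(210,235),slice(250,285)))]
print(t,p,B)
d=lambda q:np.linalg.norm((la-q)*[.6,1,1],axis=2)
rect((d(B)<d(t))|(d(p)<d(t)),12,"board");rect((d(p)<d(B))&(d(p)<d(t)),30,"plate")
for px in((159.6,230.8),):print("blocktop",on(a,*px,54))
print("tip",on(a,157.9,196.9,3))
E
python3 p.py
```

```text
table [153  13 171] [154  12 165] plate [120  19 163] [120  20 166] board [109  54 138] [146  11 157]
lab [172. 133. 125.] [160. 130. 122.] [128. 128. 117.]
[170. 132. 125.] [162. 130. 122.] [128. 128. 117.]
board [[232.0, 240.4], [244.5, 132.5], [310.2, 140.1], [297.7, 248.0]] [[450.5, 85.6], [798.8, 45.8], [774.2, -167.5], [426.2, -123.4]]
  sides [210.4, 350.6, 214.7, 350.8] cen [612.4 -39.9] [np.float64(83.37), np.float64(-6.52), np.float64(-96.58), np.float64(172.78)]
plate [[232.0, 240.4], [244.5, 132.5], [310.2, 140.1], [297.7, 248.0]] [[450.8, 85.2], [795.0, 45.9], [770.7, -164.9], [426.8, -121.3]]
  sides [207.9, 346.4, 212.2, 346.7] cen [610.8 -38.8] [np.float64(83.37), np.float64(-6.51), np.float64(-96.58), np.float64(172.77)]
blocktop [480.9 308.4  54. ]
tip [589.7 324.3   3. ]
```

```bash
cat > e.py <<'E'
from m import *
def edge(d,p0,p1,z,nrm,half=12,n=25,ch=None):
    """strongest-gradient points across the world line p0-p1 at height z; returns offsets along nrm (mm)"""
    g=cv2.cvtColor(d["img"],cv2.COLOR_BGR2LAB).astype(np.float32)
    g=g[:,:,0] if ch is None else g[:,:,ch]
    s=np.arange(-half,half+.01,.5);P=[]
    for t in np.linspace(.08,.92,n):
        base=np.array(p0)+(np.array(p1)-p0)*t
        uv=np.array([proj(d,[*(base+k*np.array(nrm)),z]) for k in s],np.float32)
        v=cv2.remap(g,uv[:,:1].copy(),uv[:,1:].copy(),cv2.INTER_LINEAR).ravel()
        gr=np.abs(np.gradient(cv2.GaussianBlur(v[None],(0,0),2)[0]));w=np.clip(gr-.5*gr.max(),0,None)
        P.append(base+np.array(nrm)*(w@s/w.sum()))
    P=np.array(P);f=cv2.fitLine(P.astype(np.float32),cv2.DIST_HUBER,0,.01,.01).ravel()
    return f,P
E
cat > q.py <<'E'
from e import *
a=dict(np.load("pics/top0.npz"));b=dict(np.load("pics/side0.npz"))
c=np.array([612.4,-40]);th=np.radians(-6.8)
ex=np.array([np.cos(th),np.sin(th)]);ey=np.array([-ex[1],ex[0]])
W=lambda x,y:c+x*ex+y*ey
def rep(n,f):
    ang=np.degrees(np.arctan2(f[1],f[0]));q=f[2:]-c;print(n,"ang",round(float(ang),2),"local",round(float(q@ex),1),round(float(q@ey),1))
for nm,d in(("top",a),("side",b)):
    for L in(("left",W(-165,100),W(165,100),12,ey),("right",W(-165,-100),W(165,-100),12,ey),("front",W(-170,-95),W(-170,95),12,ex),("pfront",W(-20,-75),W(-20,75),30,ex),("pleft",W(-15,80),W(60,80),30,ey),("pright",W(-15,-80),W(60,-80),30,ey)):
        rep(nm+" "+L[0],edge(d,*L[1:])[0])
# wedge
c=np.array([480.9,308.4]);th=np.radians(8.3);ex=np.array([np.cos(th),np.sin(th)]);ey=np.array([-ex[1],ex[0]])
for nm,d in(("top",a),("side",b)):
  for L in (("bl",W(-18,15),W(18,15),54,ey),("br",W(-18,-15),W(18,-15),54,ey),("bb",W(-18,-15),W(-18,15),54,ex),("bf",W(18,-15),W(18,15),54,ex),("tip",W(112,-15),W(112,15),3,ex)):
    rep("w "+nm+L[0],edge(d,*L[1:],half=8)[0])
E
python3 q.py
```

```text
top left ang -6.48 local 16.2 102.4
top right ang -6.39 local 1.9 -98.6
top front ang 83.57 local -170.5 -1.0
top pfront ang 83.38 local -19.1 0.5
top pleft ang -7.04 local 27.0 82.1
top pright ang -6.62 local 21.5 -78.5
side left ang -6.51 local 20.8 107.9
side right ang -6.9 local -5.4 -99.9
side front ang 83.65 local -176.0 21.3
side pfront ang 83.66 local -19.8 8.9
side pleft ang -6.6 local 28.5 80.5
side pright ang -6.17 local 23.0 -82.5
w topbl ang 8.87 local 0.1 16.8
w topbr ang 7.26 local 0.1 -13.9
w topbb ang -83.88 local -17.6 -1.8
w topbf ang -83.55 local 15.8 0.1
w toptip ang -81.51 local 109.9 0.6
w sidebl ang 7.15 local -2.1 18.1
w sidebr ang 7.14 local 2.3 -10.2
w sidebb ang -83.08 local -20.5 0.8
w sidebf ang -83.31 local 14.3 3.4
w sidetip ang -83.16 local 109.7 1.3
```

Emit:
{"api": "apply_moves", "payload": {
  "series": [
    [[3.15,-3.81,0,0,0,0,1],[3.15,-3.81,0,0,0,0,1],[3.15,-3.81,0,0,0,0,1],[3.15,-3.81,0,0,0,0,1],[3.15,-3.81,0,0,0,0,1],[3.15,-3.81,0,0,0,0,1],[3.15,-3.81,0,0,0,0,0.7],[3.15,-3.81,0,0,0,0,0.7],[3.15,-3.81,0,0,0,0,0.7],[3.15,-3.81,0,0,0,0,0.7],[3.15,-3.81,0,0,0,0,0.7],[3.15,-3.81,0,0,0,0,0.7]]
  ]
}}

```text
t: 1.3
ee_pos: [413.0, 22.3, 236.8]
orientation: [3.056, 0.727, 0.0]
ft_force: [2.0, -0.2, -0.0]
width: 61.7
```

Emit:
{"api": "apply_moves", "payload": {
  "series": [
    [[3.15,-3.81,0,0,0,0,0.7],[3.15,-3.81,0,0,0,0,0.7],[3.15,-3.81,0,0,0,0,0.7],[3.15,-3.81,0,0,0,0,0.7],[3.15,-3.81,0,0,0,0,0.7],[3.15,-3.81,0,0,0,0,0.7],[0,0,2,0,0,6.5,0.7],[0,0,3,0,0,6.5,0.7],[0,0,3,0,0,6.5,0.7],[0,0,1,0,0,0,0.7],[0,0,0,0,0,0,0.7],[0,0,0,0,0,0,0.7]]
  ]
}}

```text
t: 2.5
ee_pos: [479.6, 309.7, 147.5]
orientation: [-3.135, -0.202, -0.001]
ft_force: [-0.1, 0.2, 0.6]
width: 61.2
```

Emit:
{"api": "apply_moves", "payload": {
  "series": [
    [[0,0,3,0,0,0,0.7],[0,0,3,0,0,0,0.7],[0,0,2.5,0,0,0,0.7],[0,0,2,0,0,0,0.7],[0,0,1,0,0,0,0.7],[0,0,0,0,0,0,0.7],[0,0,0,0,0,0,0],[0,0,0,0,0,0,0],[0,0,0,0,0,0,0],[0,0,0,0,0,0,0],[0,0,0,0,0,0,0],[0,0,0,0,0,0,0]]
  ]
}}

```text
t: 3.7
ee_pos: [479.4, 309.9, 32.4]
orientation: [-3.135, -0.198, -0.002]
ft_force: [-1.4, 0.9, 6.8]
width: 29.7
```

Run:
```python
from m import *
a=get("top","top1");b=get("side","side1")
v=np.vstack([cv2.resize(b["img"][200:340,110:310],(800,560),interpolation=3)]);cv2.imwrite("pics/c2.png",v)
o=ctrl.get_obs();print(o["t"],o["ee_pos"],o["ft_force"],o["width"])
```

```text
3.8 [479.4262112  309.9138717   32.39607161] [-1.88095862  2.27605748  6.55671594] 30.290363501251324
```

View pics/c2.png

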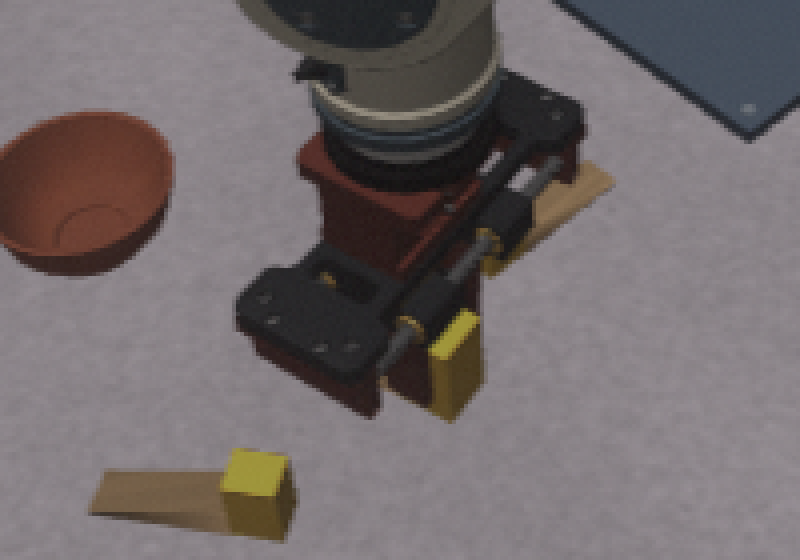

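The wedge is gripped: the yellow block sits between the fingers at crop (455,365) and the width reads 30 mm. Next I lift it and carry it round to the front.

Emit:
{"api": "apply_moves", "payload": {
  "series": [
    [[0,0,-1,0,0,0,0],[0,0,-2,0,0,0,0],[0,0,-2,0,0,0,0],[0,0,-2,0,0,0,0],[0,0,-1,0,0,0,0],[-0.6,2.9,0,0,0,0,0],[-0.6,3,0,0,0,0,0],[-0.6,3,0,0,0,0,0],[-0.6,3,0,0,0,0,0],[-0.6,3,0,0,0,0,0],[-0.6,3,0,0,0,0,0],[-0.6,3,0,0,0,0,0]]
  ]
}}

```text
t: 5.0
ee_pos: [463.2, 95.6, 111.7]
orientation: [3.135, 0.199, -0.001]
ft_force: [-0.0, -0.9, -0.5]
width: 29.8
```

Emit:
{"api": "apply_moves", "payload": {
  "series": [
    [[-0.6,3,0,0,0,0,0],[-0.6,3,0,0,0,0,0],[-0.6,3,0,0,0,0,0],[-0.6,2.6,0,0,0,0,0],[0,0,0,0,0,4.5,0],[0,0,0,0,0,4.5,0],[0,0,0,0,0,4.6,0],[0,0,0,0,0,0,0],[0,0,0,0,0,0,0]]
  ]
}}

```text
t: 5.9
ee_pos: [454.3, -21.3, 111.6]
orientation: [3.137, -0.171, -0.001]
ft_force: [-0.0, 0.1, -0.9]
width: 29.8
```

Run:
```python
from e import *
a=get("top","top2");b=get("side","side2")
o=ctrl.get_obs();print(o["t"],o["ee_pos"],o["ft_force"],o["orientation"],o["width"])
A=cv2.resize(a["img"][125:265,200:340],(600,600),interpolation=3);cv2.imwrite("pics/c3.png",A)
for d in(a,b):
  for nm,m in(("y",yellow(d)),("w",wood(d))):
    for c in cnts(m,15):
        r=cv2.minAreaRect(c);print(nm,np.round(r[0],1),np.round(r[1],1),round(r[2],1))
```

```text
6.0 [454.39095728 -21.17392523 111.65807806] [-0.14703461  0.27711527 -1.95061124] [ 3.13689814e+00 -1.71406370e-01 -3.35029152e-04] 30.272444206235647
y [127.9 226.3] [8.5 6.7] 63.4
y [186.5 220. ] [4. 7.] 90.0
y [204. 108.] [6. 8.] 90.0
w [201.  221.7] [20.6  5.5] 5.2
w [122.8 214.6] [19.7  6.3] 63.4
w [269.  213.5] [19.  8.] 90.0
w [329. 171.] [12. 10.] 90.0
w [145.  165.5] [26.2 26.2] 45.0
w [273.5 157.4] [21.7 19.7] 38.7
w [373.5 152.5] [19.  3.] 90.0
w [212.2 138.6] [12.1 13. ] 29.1
y [173.  317.8] [15.3 10.6] 8.1
y [232.8 251.7] [ 8.3 12.2] 51.3
y [141.2 179.8] [ 7.7 12.5] 59.0
y [332.  170.5] [ 9. 10.] 90.0
w [158.  325.5] [50. 17.] 0.0
w [244.1 254.3] [16.9 40.9] 67.5
w [310.7 178. ] [51.8 25.2] 8.1
```

View pics/c3.png

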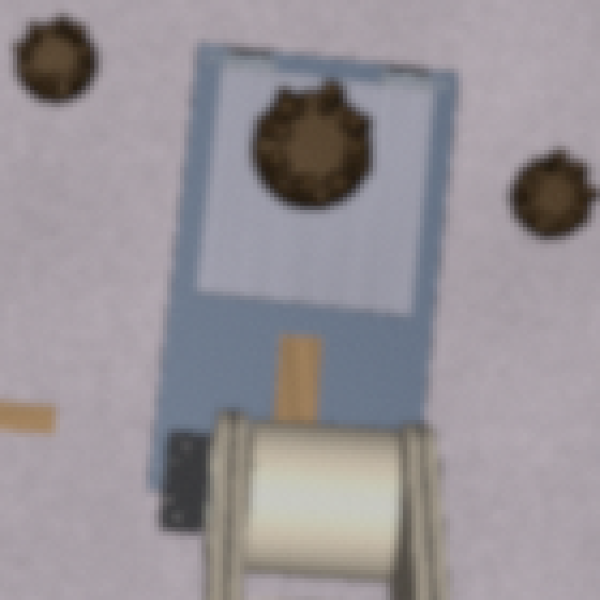

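View pics/side2.png

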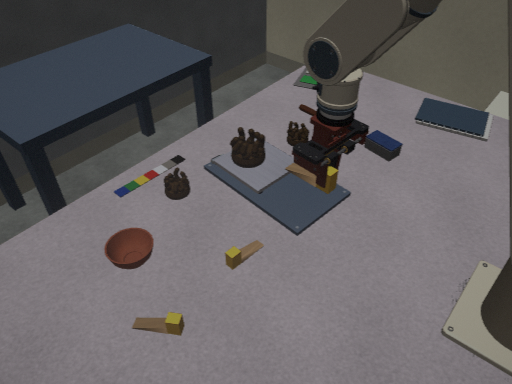

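The wedge is in front of the plate, with its thin end at crop (300,336) and the plate front edge at crop (305,305). Next I lower it in small steps.

Emit:
{"api": "apply_moves", "payload": {
  "series": [
    [[0,0,1,0,0,0,0],[0,0,1.5,0,0,0,0],[0,0,1.5,0,0,0,0],[0,0,1.2,0,0,0,0],[0,0,0.8,0,0,0,0],[0,0,0.3,0,0,0,0],[0,0,0.2,0,0,0,0],[0,0,0,0,0,0,0],[0,0,0,0,0,0,0]]
  ]
}}

```text
t: 6.9
ee_pos: [454.9, -21.3, 47.0]
orientation: [3.137, -0.174, 0.001]
ft_force: [0.5, -0.4, -0.8]
width: 30.0
```

```bash
cat > w.py <<'E'
from e import *
import sys
n=sys.argv[1];a=get("top","top"+n);b=get("side","side"+n)
o=ctrl.get_obs();print(o["t"],o["ee_pos"].round(1),o["ft_force"].round(1))
z=o["ee_pos"][2]-32.4
c=o["ee_pos"][:2];th=np.radians(-6.4);ex=np.array([np.cos(th),np.sin(th)]);ey=np.array([-ex[1],ex[0]])
E0=np.array([593.2,-36.3])
print("cmd frame rel edge",((c-E0)@ex).round(1),((c-E0)@ey).round(1))
# ramp side edges, each sampled point at own height: use two levels
def pts(d,s):
    out=[]
    for x in np.arange(50,108,6):
        h=z+26-(x-18)*23/94
        f,P=edge(d,c+x*ex+s*15*ey,c+(x+2)*ex+s*15*ey,h,ey,half=8,n=3);out.append(P.mean(0))
    return np.array(out)
for nm,d in(("top",a),("side",b)):
    L,R=pts(d,1),pts(d,-1)
    for k,P in(("L",L),("R",R)):
        q=np.c_[(P-E0)@ex,(P-E0)@ey];p=np.polyfit(q[:,0],q[:,1],1);print(nm,k,"yaw dev",np.degrees(p[0]).round(2),"y at mid",np.median(q[:,1]).round(1))
    f,P=edge(d,c+112*ex-12*ey,c+112*ex+12*ey,z+3,ex,half=8);print("tip x rel edge",((P-E0)@ex).mean().round(1))
    f,P=edge(d,E0-30*ey,E0+30*ey,30,ex,half=8);print("plate edge x",((P-E0)@ex).mean().round(1))
    for s in(1,-1):
        f,P=edge(d,E0+5*ex+s*80*ey,E0+70*ex+s*80*ey,30,ey,half=8);print("plate side y",((P-E0)@ey).mean().round(1),np.degrees(np.arctan2(f[1],f[0])).round(2))
E
python3 w.py 3
```

```text
7.0 [454.8 -21.2  47.1] [ 0.1 -0.3 -0.4]
cmd frame rel edge -139.2 -0.5
top L yaw dev 1.34 y at mid 14.7
top R yaw dev 3.5 y at mid -13.1
tip x rel edge -27.9
plate edge x 0.5
plate side y 80.3 -6.84
plate side y -80.3 -6.61
side L yaw dev 5.73 y at mid 16.3
side R yaw dev 9.53 y at mid -15.8
tip x rel edge -28.1
plate edge x -0.3
plate side y 78.9 -6.45
plate side y -83.6 -7.32
```

Emit:
{"api": "apply_moves", "payload": {
  "series": [
    [[0,0,0.1,0,0,1.3,0],[0,0,0.1,0,0,0,0],[0,0,0,0,0,0,0],[0,0,0,0,0,0,0]]
  ]
}}

```text
t: 7.4
ee_pos: [454.5, -21.2, 44.7]
orientation: [-3.135, 0.21, 0.0]
ft_force: [0.1, -0.4, -0.9]
width: 29.8
```

Emit:
{"api": "apply_moves", "payload": {
  "series": [
    [[0,0,0.05,0,0,0,0],[0,0,0,0,0,0,0],[0,0,0,0,0,0,0]]
  ]
}}

```text
t: 7.7
ee_pos: [454.5, -21.3, 44.4]
orientation: [3.135, -0.21, 0.0]
ft_force: [-1.9, 0.2, 4.8]
width: 29.9
```

```bash
python3 w.py 4
python3 - <<'E'
from m import *
b=dict(np.load("pics/side4.npz"));cv2.imwrite("pics/c4.png",cv2.resize(b["img"][125:225,200:350],(800,533),interpolation=3))
E
```

```text
7.8 [454.5 -21.3  44.4] [-1.8 -0.5  6.1]
cmd frame rel edge -139.5 -0.5
top L yaw dev 0.41 y at mid 14.3
top R yaw dev 2.46 y at mid -13.8
tip x rel edge -27.5
plate edge x 0.5
plate side y 80.4 -6.31
plate side y -80.2 -6.08
side L yaw dev 4.09 y at mid 14.0
side R yaw dev 7.34 y at mid -15.8
tip x rel edge -28.5
plate edge x -0.3
plate side y 78.8 -6.51
plate side y -83.6 -7.88
```

View pics/c4.png

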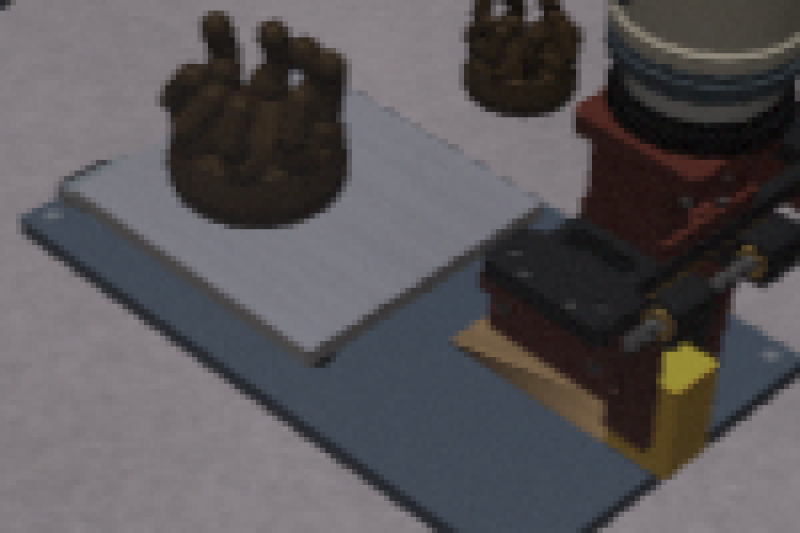

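The wedge is flat on the board, with its thin end at crop (465,340), clear of the plate edge. I push straight in to just before contact (28 mm to the edge plus about 20 mm under it).

Emit:
{"api": "apply_moves", "payload": {
  "series": [
    [[0.3,-0.006,0,0,0,0,0],[0.4,-0.008,0,0,0,0,0],[0.4,-0.008,0,0,0,0,0],[0.4,-0.008,0,0,0,0,0],[0.4,-0.008,0,0,0,0,0],[0.4,-0.008,0,0,0,0,0],[0.4,-0.008,0,0,0,0,0],[0.4,-0.008,0,0,0,0,0],[0.4,-0.008,0,0,0,0,0],[0.4,-0.008,0,0,0,0,0],[0.3,-0.006,0,0,0,0,0],[0,0,0,0,0,0,0]]
  ]
}}

```text
t: 9.0
ee_pos: [493.8, -25.7, 44.1]
orientation: [-3.134, 0.21, 0.008]
ft_force: [-7.2, 1.1, 12.1]
width: 29.8
```

Emit:
{"api": "apply_moves", "payload": {
  "series": [
    [[0.1,-0.002,0,0,0,0,0],[0.1,-0.002,0,0,0,0,0],[0.1,-0.002,0,0,0,0,0],[0,0,0,0,0,0,0],[0,0,0,0,0,0,0]]
  ]
}}

```text
t: 9.5
ee_pos: [495.4, -25.9, 44.1]
orientation: [-3.134, 0.21, 0.012]
ft_force: [-10.6, 1.0, 15.1]
width: 30.1
```

Emit:
{"api": "apply_moves", "payload": {
  "series": [
    [[0.1,-0.002,0,0,0,0,0],[0.1,-0.002,0,0,0,0,0],[0.1,-0.002,0,0,0,0,0],[0.1,-0.002,0,0,0,0,0],[0,0,0,0,0,0,0],[0,0,0,0,0,0,0]]
  ]
}}

```text
t: 10.1
ee_pos: [499.2, -26.4, 44.1]
orientation: [-3.134, 0.21, 0.013]
ft_force: [-11.6, 1.2, 16.5]
width: 30.0
```

```bash
python3 w.py 5
```

```text
10.2 [499.2 -26.4  44.1] [-12.4   2.5  15.6]
cmd frame rel edge -94.5 -0.6
top L yaw dev -5.95 y at mid 12.3
top R yaw dev -3.15 y at mid -14.8
tip x rel edge 18.0
plate edge x 0.7
plate side y 80.4 -6.73
plate side y -80.3 -6.26
side L yaw dev 4.75 y at mid 11.8
side R yaw dev 6.25 y at mid -18.9
tip x rel edge 13.7
plate edge x 0.3
plate side y 78.8 -6.62
plate side y -82.0 -12.33
```

Downward press has grown to 16 N, so I ease up slightly and see what remains.

Emit:
{"api": "apply_moves", "payload": {
  "series": [
    [[0,0,-0.04,0,0,0,0],[0,0,0,0,0,0,0],[0,0,0,0,0,0,0]]
  ]
}}

```text
t: 10.5
ee_pos: [501.5, -26.6, 44.1]
orientation: [-3.134, 0.21, 0.006]
ft_force: [-5.5, 1.3, 4.1]
width: 30.0
```

Run:
```python
from m import *
b=dict(np.load("pics/side5.npz"));cv2.imwrite("pics/c5.png",cv2.resize(b["img"][125:225,200:350],(800,533),interpolation=3))
```

```text
(no output)
```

View pics/c5.png

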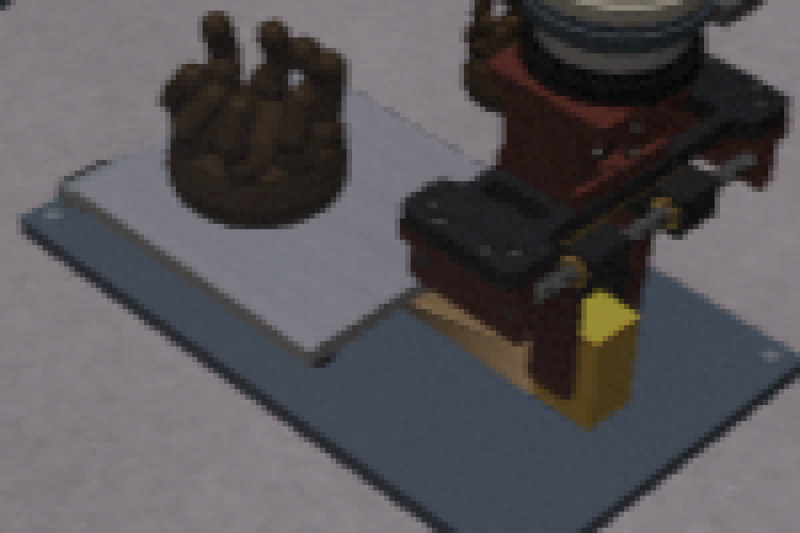

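The thin end is under the middle of the plate at crop (415,300), the feet are still down and the press is back to 4 N. I continue slowly.

Emit:
{"api": "apply_moves", "payload": {
  "series": [
    [[0.1,-0.002,0,0,0,0,0],[0.1,-0.002,0,0,0,0,0],[0.1,-0.002,0,0,0,0,0],[0.1,-0.002,0,0,0,0,0],[0.1,-0.002,0,0,0,0,0],[0.1,-0.002,0,0,0,0,0],[0.1,-0.002,0,0,0,0,0],[0.1,-0.002,0,0,0,0,0],[0,0,0,0,0,0,0],[0,0,0,0,0,0,0]]
  ]
}}

```text
t: 11.5
ee_pos: [503.9, -27.0, 43.9]
orientation: [-3.134, 0.21, 0.023]
ft_force: [-22.4, 3.4, 21.4]
width: 29.7
```

Emit:
{"api": "apply_moves", "payload": {
  "series": [
    [[0.1,-0.002,-0.01,0,0,0,0],[0.1,-0.002,0,0,0,0,0],[0.1,-0.002,0,0,0,0,0],[0.1,-0.002,0,0,0,0,0],[0.1,-0.002,0,0,0,0,0],[0.1,-0.002,0,0,0,0,0],[0,0,0,0,0,0,0],[0,0,0,0,0,0,0]]
  ]
}}

```text
t: 12.3
ee_pos: [510.2, -27.7, 43.9]
orientation: [-3.134, 0.21, 0.022]
ft_force: [-20.3, 2.3, 18.7]
width: 30.4
```

```bash
cat > r.py <<'E'
from e import *
import sys
n=sys.argv[1];b=get("side","side"+n);b0=dict(np.load("pics/side0.npz"));a=get("top","top"+n)
o=ctrl.get_obs();print(o["t"],o["ee_pos"].round(1),o["ft_force"].round(1))
th=np.radians(-6.5);ex=np.array([np.cos(th),np.sin(th)]);ey=np.array([-ex[1],ex[0]]);E0=np.array([593.2,-36.3])
# rise of the plate's front-left top corner zone, as vertical shift of the visible top edge in the side image (image edge vs z)
def top_z(d,y,x0=0):
    g=cv2.cvtColor(d["img"],cv2.COLOR_BGR2GRAY).astype(np.float32)
    P=E0+x0*ex+y*ey;zs=np.arange(14,60,.25)
    uv=np.array([proj(d,[*P,z]) for z in zs],np.float32)
    return zs,cv2.remap(g,uv[:,:1].copy(),uv[:,1:].copy(),cv2.INTER_LINEAR).ravel()
for y in (45,55,65,72):
    r=[]
    for d in(b0,b):
        zs,v=top_z(d,y);g=np.gradient(cv2.GaussianBlur(v[None],(0,0),4)[0]);k=np.argmax(g[8:-8])+8
        w=np.clip(g-.5*g[k],0,None);w[abs(zs-zs[k])>6]=0;r.append((w@zs/w.sum()))
    print(y,np.round(r,2),"rise",round(r[1]-r[0],2))
cv2.imwrite("pics/r%s.png"%n,cv2.resize(b["img"][125:225,200:350],(800,533),interpolation=3))
E
python3 r.py 6
```

```text
12.4 [510.2 -27.7  43.9] [-20.3   2.4  18.4]
45 [29.61 32.26] rise 2.65
55 [29.51 31.76] rise 2.25
65 [29.09 31.36] rise 2.27
72 [30.07 29.67] rise -0.4
```

Emit:
{"api": "apply_moves", "payload": {
  "series": [
    [[0.1,-0.002,-0.02,0,0,0,0],[0.1,-0.002,0,0,0,0,0],[0.1,-0.002,0,0,0,0,0],[0.1,-0.002,0,0,0,0,0],[0.1,-0.002,0,0,0,0,0],[0.1,-0.002,0,0,0,0,0],[0.1,-0.002,0,0,0,0,0],[0.1,-0.002,0,0,0,0,0],[0.1,-0.002,0,0,0,0,0],[0,0,0,0,0,0,0],[0,0,0,0,0,0,0]]
  ]
}}

```text
t: 13.5
ee_pos: [520.8, -28.9, 43.9]
orientation: [-3.134, 0.21, 0.017]
ft_force: [-14.8, 1.5, 10.9]
width: 29.7
```

```bash
python3 r.py 7
```

```text
13.6 [520.8 -28.9  43.9] [-16.2   2.   11. ]
45 [29.61 32.74] rise 3.13
55 [29.51 34.13] rise 4.62
65 [29.09 34.67] rise 5.58
72 [30.07 33.24] rise 3.17
```

View pics/r7.png

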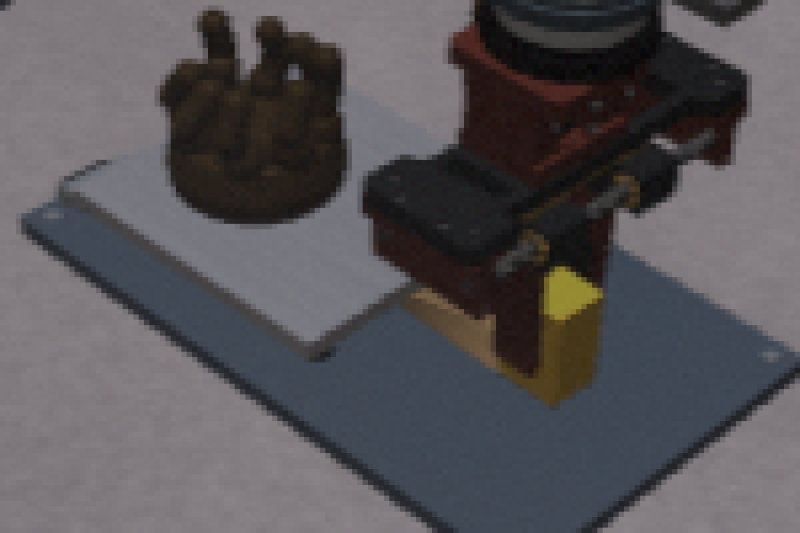

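The plate's front edge at crop (365,315) is up about 4.7 mm, the bronze has not moved and the gripper is clear of the plate. I push roughly 6 mm more.

Emit:
{"api": "apply_moves", "payload": {
  "series": [
    [[0.1,-0.002,0,0,0,0,0],[0.1,-0.002,0,0,0,0,0],[0.1,-0.002,0,0,0,0,0],[0.1,-0.002,0,0,0,0,0],[0.1,-0.002,0,0,0,0,0],[0.1,-0.002,0,0,0,0,0],[0,0,0,0,0,0,0],[0,0,0,0,0,0,0],[0,0,0,0,0,0,0]]
  ]
}}

```text
t: 14.5
ee_pos: [526.9, -29.6, 43.9]
orientation: [-3.134, 0.21, 0.017]
ft_force: [-14.0, 1.4, 10.2]
width: 29.8
```

```bash
python3 r.py 8
python3 - <<'E'
from m import *
# left front corner of plate in side view, before/after: lower tip of bright plate region near crop (315,350)
for n in("0","6","7","8"):
    d=dict(np.load(f"pics/side{n}.npz"));g=cv2.cvtColor(d["img"],cv2.COLOR_BGR2GRAY).astype(np.float32)
    o=[]
    for u in range(240,268,3):   # plate left side/top edge: vertical image profile
        v=g[160:200,u];gr=-np.gradient(cv2.GaussianBlur(v[:,None],(0,0),.8)[:,0]);k=gr.argmax();w=np.clip(gr-.4*gr[k],0,None);w[abs(np.arange(40)-k)>2]=0
        o.append(160+(w@np.arange(40))/w.sum())
    print(n,np.round(o,1))
    P=np.array([593.2,-36.3])+80*np.array([.113,.9936])
    if n=="0":print([proj(d,[*P,z]).tolist() for z in(30,36)])
E
```

```text
14.6 [527.  -29.6  43.9] [-14.1   1.6  10.1]
45 [29.61 36.22] rise 6.62
55 [29.51 36.58] rise 7.06
65 [29.09 36.24] rise 7.15
72 [30.07 35.66] rise 5.59
0 [178.4 180.5 182.6 184.8 186.8 188.9 190.3 188.4 186.3 184.5]
[[257.0, 190.7], [257.0, 188.9]]
6 [178.2 180.2 182.2 184.3 186.2 188.4 189.7 188.1 185.7 183.7]
7 [177.8 179.5 181.5 183.6 185.6 187.6 188.8 186.8 185.  183.3]
8 [177.4 179.4 181.3 183.3 185.3 187.2 188.4 187.  184.5 182.6]
```

Emit:
{"api": "apply_moves", "payload": {
  "series": [
    [[0,0,0,0,0,0,0],[0,0,0,0,0,0,0],[0,0,0,0,0,0,0],[0,0,0,0,0,0,0],[0,0,0,0,0,0,0],[0,0,0,0,0,0,0],[0,0,0,0,0,0,0],[0,0,0,0,0,0,0],[0,0,0,0,0,0,0],[0,0,0,0,0,0,0]]
  ]
}}

```text
t: 15.6
ee_pos: [526.9, -29.6, 43.9]
orientation: [-3.134, 0.21, 0.017]
ft_force: [-14.8, 1.9, 9.9]
width: 29.8
```

```bash
python3 r.py 9
python3 - <<'E'
from m import *
for n in("0","9"):
    d=dict(np.load(f"pics/top{n}.npz"))
    print(n,[np.round(cv2.minAreaRect(c)[0],1).tolist() for c in cnts(wood(d),40)],[np.round(cv2.minAreaRect(c)[0],1).tolist() for c in cnts(cv2.inRange(hsv(d),(112,120,40),(130,255,255))>0,100)])
E
```

```text
15.7 [527.  -29.6  43.9] [-14.4   1.6  10.5]
45 [29.61 35.93] rise 6.33
55 [29.51 36.66] rise 7.14
65 [29.09 36.19] rise 7.1
72 [30.07 35.67] rise 5.6
0 [[200.9, 221.7], [122.6, 214.8], [158.9, 211.5], [328.7, 170.9], [144.8, 165.8], [273.1, 156.9], [211.8, 138.4]] [[365.9, 237.0]]
9 [[201.0, 221.7], [122.8, 214.6], [328.9, 170.6], [145.3, 165.8], [273.0, 158.5], [211.7, 138.3]] [[366.0, 237.0]]
```

View pics/r9.png

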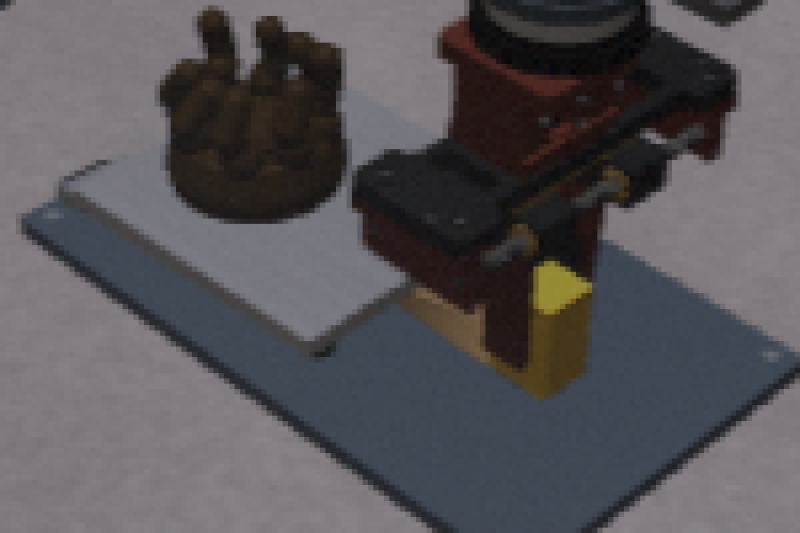

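The pose is steady: the plate corner at crop (320,340) is raised, the wedge is still gripped and the bronze is in place. I hand in.

```bash
python3 -c "
from workcell import ctrl
print(ctrl.close_job())"
```

```text
the job is handed in; nothing more can be done
None
```

I gripped the largest wedge by its yellow block, carried it round to the front and set it flat on the board. I then pushed its thin end straight in under the middle of the plate's front edge. The job was handed in at about 15.7 s, still gripping the wedge with the plate resting on it.

**Lift:** the last checks put the feet about 5.7 to 6.5 mm clear. The ramp geometry gives about 5.7 mm. The plate corner's shift in the side view gives about 6 mm. The side-view edge profiles disagree most: edge rises of 5.6 to 7.1 mm, or roughly 5.3 to 6.7 mm at the feet.

**Stability:** over a 1 s hold the pose did not move. The horizontal push was about 14 N and the vertical force about 10 N. They peaked at about 22 N and 21 N in the readings I took; the vertical one peaked because the wedge was pressing on the board, and I eased it off twice.

**Other objects:**
- **Bronze:** it looked unmoved in the side view. Its top-view centre read about 1.6 px (about 5 mm) different, which I put down to mask noise plus the slight tilt and did not check further.
- **Bowl and spacer:** unchanged within a pixel.
- **Brush:** I did not measure it in the final picture, but the arm never went near it.

**Remaining doubts:** the wedge's yaw against the board is known only to about 1–2°; the edge fits at the last check were inconsistent. The tool was tilted about 0.6° while pushing.

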